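# Empty the conker box through its drop bottom

### The arm

A 7-joint arm with a two-finger parallel gripper is mounted at the origin on the work surface. World frame = base frame: x ahead of the robot, y to its left, z up, the work surface at z = 0. Lengths are in m, angles in rad, forces in N, time in s.
With the tool pointing down it reaches from about 0.4 to 0.85 m from the base axis. Payload 10.4 kg.
Tool frame: the origin (TCP) lies between the finger pads; the fingertips stand ahead of it and the grasp point (between the pads) lies 5 mm behind it (manip.tip_extent is the z of the fingertips in the tool frame, in m); z points along the fingers, y is the line along which they close (so a half turn about z gives the same grasp; the last joint's range is limited). The gripper opens to 85 mm and grips with 20 to 120 N. Pads are 22 mm wide; open, the fingers measure 114 mm over their backs; the gripper's body (76 mm by 85 mm) begins 54 mm behind the grasp point. The pads swing forward as they close: fully open they stand 13 mm farther back than shut.
Start: joints at [-1.323, 0.332, -0.065, 1.46, 0.022, 1.35, -0.088], TCP at [0.167, 0.602, 0.245] pointing down, gripper open.
Joint ranges: [-2.6, 2.6], [-0.5, 2.12], [-1.47, 1.34], [0.16, 2.42], [-1.27, 4.41], [0.06, 2.06], [-2.6, 2.6]. Speed limits (rad/s): [2.22, 2.22, 2.79, 2.79, 3.14, 3.14, 3.14].

### API

Orientations are given as a unit quaternion [x, y, z, w].
In Python, from workcell import status, viewer, manip gives the robot as it stands.
- The arm moves only by the tool play_rows, never from a script. Its argument "plan" is one flat list of numbers, 7 for each row, row after row: the turn, a rotation vector about the tool's x, y, z in degrees, then the shift along the tool's x, y, z in m, then the opening, from 0 (shut) to 1 (fully open). In form: [ax, ay, az, dx, dy, dz, grip, ax, ay, az, dx, dy, dz, grip, ...]. A call has 1 to 20 rows; each row is the pose to reach, as a shift and turn from the pose commanded when the call began, along the tool's axes at that moment; what a row does not reach only later rows make up. A row lasts 1/8 s, in which the tool goes at most 62.5 mm and 10.7 degrees, less where a joint would pass 70% of its speed; a pose out of reach is approached as far as the arm can. A call with a gripper value outside its range is refused whole. The fingers move at their own pace and stop on an object; "squeeze" is the grip in N (left out, the last holds). Time passes only in rows, so rows that repeat a pose let the fingers close. It gives the time, the measured TCP pose, the force, the opening and the grip force at its end, in the units of the state.
- status.get_obs(): the state, without advancing time (a new reading comes with each control period).
- viewer.camera(name): name is "scene" or "side" or "wrist"; returns the picture (480x640x3 uint8, red, green, blue); there is no depth.
- viewer.camera_model(name): a dict with "fx", "fy", "cx", "cy" (pixels), "R" (3x3) and "t" (3): a world point X has camera coordinates R X + t. Camera axes: x right, y down, z forward; pixel columns grow to the right and rows downward; lengths in m; the calibration is good to about 2 mm. A picture is of the moment at which its call begins: read the wrist's pose just before it. camera_model takes no time and is no camera call; for the wrist camera it gives the pose at the moment of the call.
- manip.hand_in(): hands the job in; it is judged then, once.
The state is a dict: "clock": time; "joint_pos": joint angles; "joint_velocities": joint speeds; "tau": joint torques, N m; "position": TCP position; "ee_rot": TCP orientation; "ft_force": force on the tool from outside, world axes, zero at the start; "torque": the same for the moment, N m; "grip_width": opening from 0.0 (shut) to 1.0 (fully open); "grasp_force": force on a finger pad.
Only numpy, scipy, OpenCV 4.12 (cv2) and the standard library are available. Lean on these libraries where they do the work, as an engineer would, in place of code of your own. Each camera call takes 0.05 s, during which the arm holds its last target. There are 200 camera calls.

### The job

Two drop-bottom sorting boxes stand on the craft table, one holding round conkers and the other slim capped acorns. Release the latch of the box with the conkers, by pushing its upright latch paddle towards the box, so that the floor swings open and all three conkers drop into the tray beneath it. Leave the acorn box shut and the tray where it stands.

Things in the scene. Friction and masses are not known exactly. Their poses are not given: they have to be found in the camera images.
- conker_paddle (a point): Centre of the upright wooden paddle that tops the latch lever of the conker box: 12 mm (x) by 34 mm (y) by 30 mm high, 285 mm above the table, 85 mm to the -x side of the box's centre; its lower edge is 29 mm above the rim and the box's end board begins 21 mm behind its back face. Its x axis points level towards the box and over it: push that way.
- conker_latch (a joint): Latch lever of the conker box: 0 latched, growing as the paddle is pushed to the box. It turns on a level pivot 70 mm below the paddle's centre, its hook under the floor's free edge; the floor comes free at about 0.25 rad (paddle moved 18 mm), the stop is at 0.5 rad (34 mm). A light spring (1.5 to 4 N at the paddle) brings it back when let go; the floor still stays open.
- conker_box: Conker box: plywood box fixed on four legs, 172 mm wide (y), inside 100 x 100 mm, rim 241 mm and hinged floor 185 mm above the table; origin on the table under its centre, x from the latch side to the hinge side. The top of the paddle, 300 mm up, is its highest point.
- acorn_box: Acorn box: the conker box's twin, with the same legs, latch, paddle (top 300 mm up, 85 mm to the -x side of the centre) and tray; origin on the table under its centre. Keep clear of it.
- conker_floor (a joint): Hinged floor of the conker box: 0 shut (level), 1.4 rad wide open, hanging from the side of the box away from the latch. It opens by its own weight.
- conker_tray: White open tray standing loose under the conker box, 220 mm (x) by 140 mm (y) outside, 40 mm high, 4 mm walls and floor; origin at the centre of its underside. It stays there.
- conker1_center (a point): Centre of the first conker, a brown ball with a pale patch, 32 mm across, lying on the floor of the box.
- conker2_center (a point): Centre of the second conker, the same.
- conker3_center (a point): Centre of the third conker, the same.
- acorn_floor (a joint): Hinged floor of the other box, which holds the acorns: 0 shut, 1.4 rad wide open. It must stay shut.

How it is judged:
By the outcome, as a careful person would: the job done as asked, in the order asked, and still so for the second after the job is handed in, with the robot touching nothing.
It also fails if it takes over 32 s, if anything falls off the work surface, if the arm or the gripper's body presses on something with over 40 N, if the wrist force passes 120 N, or if a joint passes its speed limit or range.

## Working session

There is one attempt and no reset: what is moved stays moved. The work goes in short steps, Python scripts to look and compute and a tool call to move; the robot and the scene stay as the last step left them, time stands still between calls to the robot, and variables do not carry over. Pictures are saved under pics/ and viewed, at most 10 in all, crops included, and the job is handed in when it is done.

Besides the shell and the picture viewer there is one more tool, called after "Emit:" by a JSON object that holds its "name" and its "arguments", one argument or row to a line. play_rows: Moves the arm, as the interface text tells. Its arguments: {"type":"object","properties":{"plan":{"type":"array","items":{"type":"number"}},"squeeze":{"type":"number"}},"required":["plan"]}

```bash
mkdir -p pics; python3 - <<'E'
from workcell import status, viewer, manip
import cv2
print(status.get_obs()); print(manip.tip_extent)
for n in ("scene","side"):
    cv2.imwrite(f"pics/{n}0.png",viewer.camera(n)[:,:,::-1]); print(n,viewer.camera_model(n))
E
```

```text
{'clock': 0.0, 'joint_pos': array([-1.32261416,  0.33288614, -0.06471612,  1.46096604,  0.02158206,
        1.34994175, -0.08846723]), 'joint_velocities': array([ 5.20926111e-04, -6.09708845e-04, -4.33719229e-04, -1.27645789e-03,
       -8.86787477e-04,  9.83451801e-04,  8.94451867e-06]), 'tau': array([-4.37143699e-04, -6.25436139e+01,  4.88545094e-02, -3.91608024e+01,
        1.62189861e-02,  9.83559410e-03, -6.10736890e-06]), 'position': array([0.16706762, 0.60186094, 0.24449526]), 'ee_rot': array([ 1.34945297e-01,  9.90852764e-01, -7.49283438e-04, -7.70094973e-05]), 'ft_force': array([ 0.56286461,  0.15449474, -0.902933  ]), 'torque': array([0.0561885 , 0.00728359, 0.06006552]), 'grasp_force': 0.0, 'grip_width': 1.0042841047975626}
0.014
scene {'fx': 446.4045222071764, 'fy': 446.4045222071764, 'cx': 322.70495018320537, 'cy': 241.20293832309076, 'R': array([[-0.57970369,  0.81482533, -0.00182163],
       [ 0.67704853,  0.48043671, -0.55748171],
       [-0.45337504, -0.32440754, -0.83018722]]), 't': array([ 0.3499082 , -0.29160131,  1.23604318])}
side {'fx': 513.4592474078369, 'fy': 513.4592474078369, 'cx': 319.92255461352306, 'cy': 242.60939339401762, 'R': array([[ 0.6875406 , -0.72614361,  0.00184078],
       [-0.52721363, -0.50092605, -0.686381  ],
       [ 0.49933327,  0.47094432, -0.72723981]]), 't': array([-0.43346414,  0.43836533,  0.80946098])}
```

View pics/scene0.png

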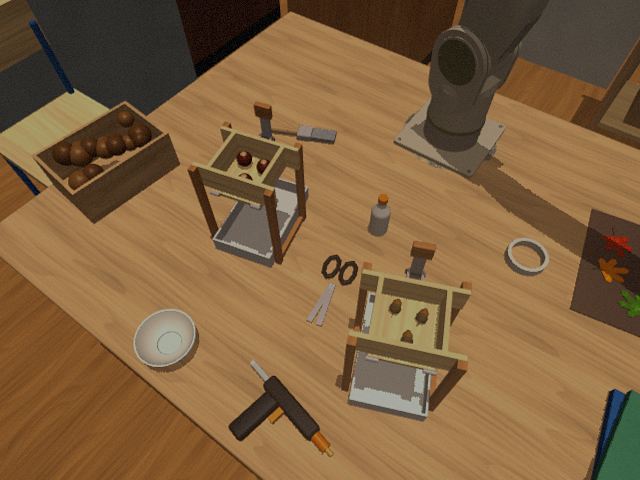

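View pics/side0.png

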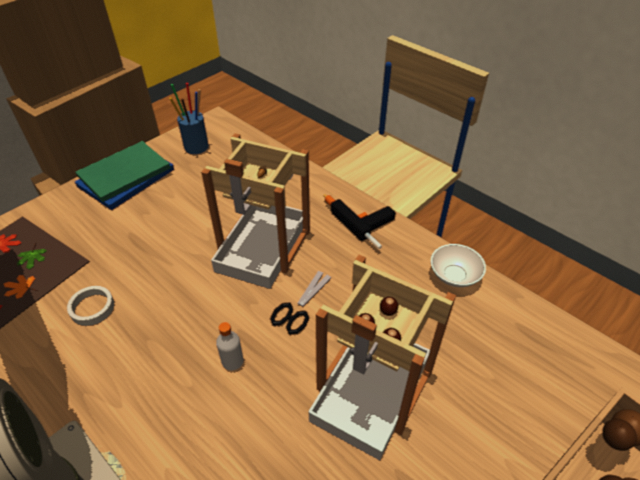

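The round conkers are in the box at the left of the scene view (paddle about (263,112)). In the side view that box is at the lower right (paddle about (364,330)). I'll enlarge both.

```bash
python3 - <<'E'
import cv2
a=cv2.imread("pics/scene0.png")[95:215,185:315]; b=cv2.imread("pics/side0.png")[250:410,305:465]
cv2.imwrite("pics/c1.png",cv2.resize(a,None,fx=5,fy=5,interpolation=cv2.INTER_CUBIC)[:600])
cv2.imwrite("pics/c2.png",cv2.resize(b,None,fx=3.75,fy=3.75,interpolation=cv2.INTER_CUBIC))
E
```

```text
(no output)
```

View pics/c1.png

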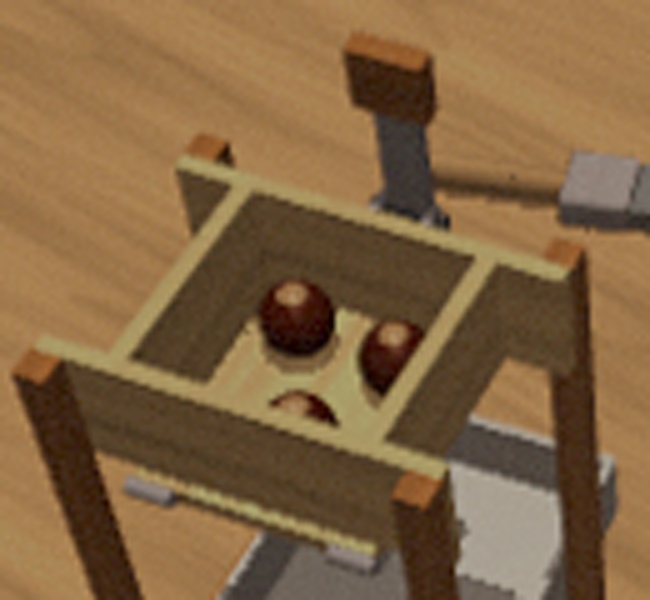

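View pics/c2.png

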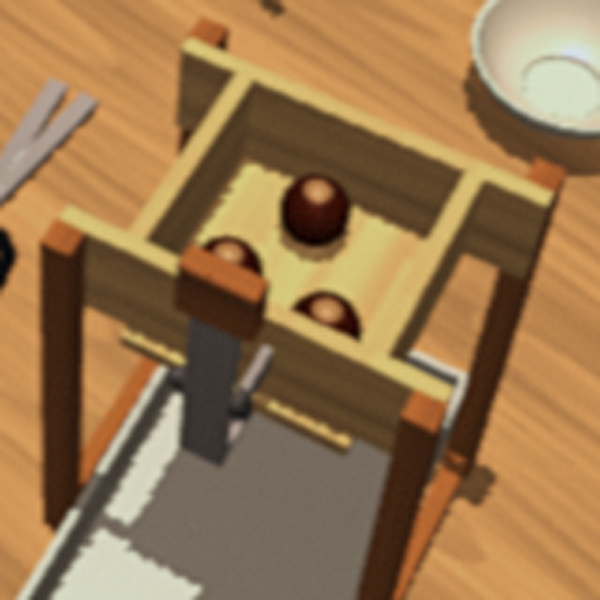

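```bash
python3 - <<'E'
from workcell import viewer
import numpy as np
def bp(m,p,z):
    d=m["R"].T@np.array([(p[0]-m["cx"])/m["fx"],(p[1]-m["cy"])/m["fy"],1]); c=-m["R"].T@m["t"]
    return c+d*(z-c[2])/d[2]
S=viewer.camera_model("scene");D=viewer.camera_model("side")
s=lambda p:(185+p[0]/5-.4,95+p[1]/5-.4); d=lambda p:(305+p[0]/3.75-.35,250+p[1]/3.75-.35)
L=["pad top c","latch +end A","latch end B","hinge A","hinge B"]
ps=[(391,50),(182,160),(570,275),(42,342),(443,472)]; pd=[(223,275),(448,395),(65,210),(550,200),(185,42)]
Z=[.3]+[.241]*4
A=[bp(S,s(p),z) for p,z in zip(ps,Z)];B=[bp(D,d(p),z) for p,z in zip(pd,Z)]
for l,a,b in zip(L,A,B): print(l,a.round(4),b.round(4))
for P in (A,B):
    c=sum(P[1:])/4; y=P[1]-P[2]; x=P[3]+P[4]-P[1]-P[2]
    print("c",c.round(4),"yaw from x",np.degrees(np.arctan2(x[1],x[0])),"from y",np.degrees(np.arctan2(-y[0],y[1])),np.linalg.norm(y),"from pad",np.degrees(np.arctan2(*(c-P[0])[1::-1])),np.linalg.norm((c-P[0])[:2]))
# acorn paddle
print("acorn pad",bp(S,(423,245),.3),bp(D,(235,166),.3))
E
```

```text
pad top c [ 0.462 -0.241  0.3  ] [ 0.4617 -0.2429  0.3   ]
latch +end A [ 0.5113 -0.3189  0.241 ] [ 0.5125 -0.318   0.241 ]
latch end B [ 0.4721 -0.1507  0.241 ] [ 0.4749 -0.1511  0.241 ]
hinge A [ 0.6171 -0.2935  0.241 ] [ 0.6181 -0.2945  0.241 ]
hinge B [ 0.5791 -0.1278  0.241 ] [ 0.5796 -0.1264  0.241 ]
c [ 0.5449 -0.2227  0.241 ] yaw from x 12.79984893175103 from y -166.901746173417 0.17271776037804842 from pad 12.44180661273975 0.08491487402120428
c [ 0.5463 -0.2225  0.241 ] yaw from x 12.89376176848172 from y -167.30991948527029 0.17107110524492444 from pad 13.565570555006419 0.0870614590320308
acorn pad [0.57035182 0.16325811 0.3       ] [0.56339626 0.15236298 0.3       ]
```

```bash
python3 - <<'E'
import numpy as np
from scipy.spatial.transform import Rotation as R
q=R.from_quat([.134945,.990853,-.00075,-.00008]); P0=np.array([.1671,.6019,.2445])
W=np.array([P0,[.167,.602,.45],[.33,.47,.47],[.45,.28,.47],[.5,.05,.47],[.46,-.15,.47],[.403,-.255,.45]])
s=np.r_[0,np.cumsum(np.linalg.norm(np.diff(W,axis=0),axis=1))]
t=np.linspace(0,s[-1],20)[1:]
P=np.c_[[np.interp(t,s,W[:,i]) for i in range(3)]].T
D=q.inv().apply(P-P0); 
print(s[-1]); print([[0,0,round(max(0,min(61.6,i*5-22)),1),*map(float,d.round(3)),0] for i,d in enumerate(D)])
E
```

```text
1.2013876766879619
[[0, 0, 0, 0.0, -0.0, -0.063, 0], [0, 0, 0, 0.0, -0.0, -0.126, 0], [0, 0, 0, 0.0, -0.0, -0.19, 0], [0, 0, 0, -0.043, -0.019, -0.21, 0], [0, 0, 0, -0.101, -0.044, -0.216, 0], [0, 0, 3, -0.159, -0.069, -0.222, 0], [0, 0, 8, -0.212, -0.102, -0.225, 0], [0, 0, 13, -0.259, -0.144, -0.225, 0], [0, 0, 18, -0.305, -0.187, -0.225, 0], [0, 0, 23, -0.352, -0.229, -0.225, 0], [0, 0, 28, -0.384, -0.283, -0.225, 0], [0, 0, 33, -0.414, -0.339, -0.225, 0], [0, 0, 38, -0.443, -0.395, -0.225, 0], [0, 0, 43, -0.469, -0.452, -0.225, 0], [0, 0, 48, -0.474, -0.515, -0.225, 0], [0, 0, 53, -0.478, -0.578, -0.225, 0], [0, 0, 58, -0.483, -0.641, -0.225, 0], [0, 0, 61.6, -0.47, -0.702, -0.215, 0], [0, 0, 61.6, -0.456, -0.763, -0.204, 0]]
```

Emit:
{"name": "play_rows", "arguments": {
  "plan": [0, 0, 0, 0, 0, -0.06, 0, 0, 0, 0, 0, 0, -0.12, 0, 0, 0, 0, 0, 0, -0.18, 0, 0, 0, 0, -0.043, -0.019, -0.21, 0, 0, 0, 0, -0.101, -0.044, -0.216, 0, 0, 0, 3, -0.159, -0.069, -0.222, 0, 0, 0, 8, -0.212, -0.102, -0.225, 0, 0, 0, 13, -0.259, -0.144, -0.225, 0, 0, 0, 18, -0.305, -0.187, -0.225, 0, 0, 0, 23, -0.352, -0.229, -0.225, 0, 0, 0, 28, -0.384, -0.283, -0.225, 0, 0, 0, 33, -0.414, -0.339, -0.225, 0, 0, 0, 38, -0.443, -0.395, -0.225, 0, 0, 0, 43, -0.469, -0.452, -0.225, 0, 0, 0, 48, -0.474, -0.515, -0.225, 0, 0, 0, 53, -0.478, -0.578, -0.225, 0, 0, 0, 58, -0.483, -0.641, -0.225, 0, 0, 0, 61.6, -0.47, -0.702, -0.215, 0, 0, 0, 61.6, -0.456, -0.763, -0.204, 0, 0, 0, 61.6, -0.456, -0.763, -0.204, 0],
  "squeeze": 20
}}

```text
clock: 2.6
position: [0.3994, -0.259, 0.449]
ee_rot: [0.626, 0.78, 0.0, -0.0]
ft_force: [0.7, 1.0, -0.5]
grip_width: -0.004
grasp_force: 0.0
```

Emit:
{"name": "play_rows", "arguments": {
  "plan": [0, 0, 0, 0.003, 0, 0.05, 0, 0, 0, 0, 0.003, 0, 0.1, 0, 0, 0, 0, 0.003, 0, 0.14, 0, 0, 0, 0, 0.003, 0, 0.162, 0, 0, 0, 0, 0.003, 0, 0.162, 0, 0, 0, 0, 0.003, 0, 0.162, 0]
}}

```text
clock: 3.35
position: [0.4024, -0.2519, 0.2883]
ee_rot: [0.623, 0.782, 0.0, 0.0]
ft_force: [-0.3, 1.2, 0.3]
grip_width: 0.002
grasp_force: 0.0
```

```bash
python3 - <<'E'
from workcell import viewer,status
import cv2,numpy as np
print(status.get_obs()["position"],status.get_obs()["ft_force"])
a=viewer.camera("scene")[60:230,160:330,::-1]; b=viewer.camera("side")[220:390,300:470,::-1]
f=lambda i:cv2.resize(i,(400,400),interpolation=cv2.INTER_CUBIC)
cv2.imwrite("pics/d1.png",np.hstack([f(a),f(b)]))
E
```

```text
[ 0.40239801 -0.25186314  0.28829042] [-0.26533352  1.15236795  0.29319814]
```

View pics/d1.png

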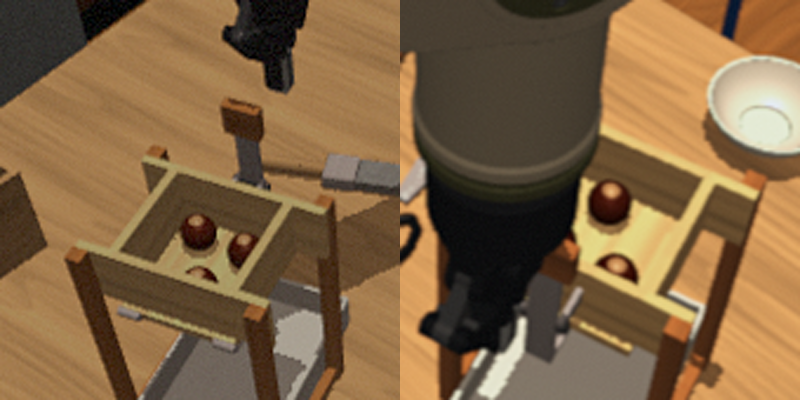

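The left half shows the shut fingertips behind the paddle, about 40 mm clear and in line with it. In the right half the arm hides part of the box. Pushing.

Emit:
{"name": "play_rows", "arguments": {
  "plan": [0, 0, 0, -0.003, 0.015, 0, 0, 0, 0, 0, -0.003, 0.03, 0, 0, 0, 0, 0, -0.003, 0.036, 0, 0, 0, 0, 0, -0.003, 0.042, 0, 0, 0, 0, 0, -0.003, 0.047, 0, 0, 0, 0, 0, -0.003, 0.052, 0, 0, 0, 0, 0, -0.003, 0.056, 0, 0, 0, 0, 0, -0.003, 0.06, 0, 0, 0, 0, 0, -0.003, 0.063, 0, 0, 0, 0, 0, -0.003, 0.063, 0, 0, 0, 0, 0, -0.003, 0.063, 0, 0]
}}

```text
clock: 4.82
position: [0.4639, -0.2409, 0.2873]
ee_rot: [0.623, 0.782, 0.0, 0.0]
ft_force: [-1.9, -1.5, -0.7]
grip_width: -0.001
grasp_force: 1.0
```

```bash
python3 - <<'E'
from workcell import viewer,status
import cv2,numpy as np
print(status.get_obs()["position"],status.get_obs()["ft_force"])
a=viewer.camera("scene")[90:260,160:330,::-1]; b=viewer.camera("side")[270:440,300:470,::-1]
f=lambda i:cv2.resize(i,(400,400),interpolation=cv2.INTER_CUBIC)
cv2.imwrite("pics/d2.png",np.hstack([f(a),f(b)]))
E
```

```text
[ 0.46390751 -0.24089763  0.28731917] [-1.92293973 -1.50349372 -0.73531786]
```

View pics/d2.png

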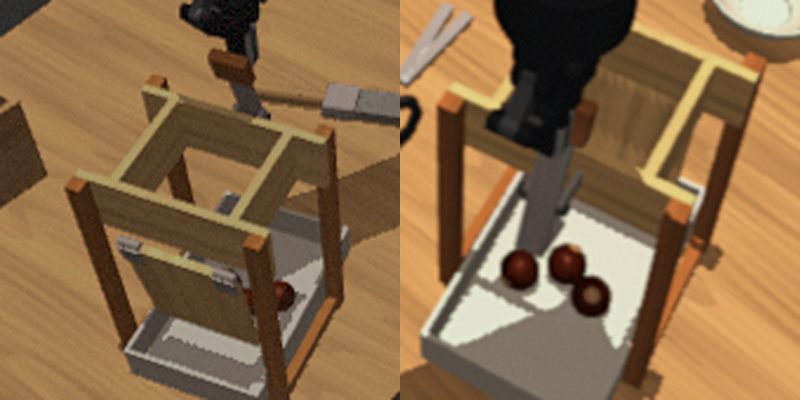

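The floor hangs open, and all three conkers lie in the tray (right half, about (520,270), (567,263) and (591,297)). I'll back off and lift clear.

Emit:
{"name": "play_rows", "arguments": {
  "plan": [0, 0, 0, 0, -0.01, 0, 0, 0, 0, 0, 0, -0.025, 0, 0, 0, 0, 0, 0, -0.045, 0, 0, 0, 0, 0, 0, -0.065, 0, 0, 0, 0, 0, 0, -0.065, -0.04, 0, 0, 0, 0, 0, -0.065, -0.09, 0, 0, 0, 0, 0, -0.065, -0.12, 0, 0, 0, 0, 0, -0.065, -0.12, 0, 0, 0, 0, 0, -0.065, -0.12, 0, 0, 0, 0, 0, -0.065, -0.12, 0]
}}

```text
clock: 6.18
position: [0.4, -0.2553, 0.4063]
ee_rot: [0.623, 0.782, -0.0, -0.001]
ft_force: [0.4, -0.4, -0.2]
grip_width: 0.002
grasp_force: 0.0
```

```bash
python3 - <<'E'
from workcell import viewer
import cv2,numpy as np
a=viewer.camera("scene")[:,:,::-1]; b=viewer.camera("side")[:,:,::-1]
f=lambda i:cv2.resize(i[90:450],None,fx=.62,fy=.62)
cv2.imwrite("pics/d3.png",np.hstack([cv2.resize(a[90:420,160:490],(400,400)),cv2.resize(b[120:460,150:490],(400,400))]))
E
```

```text
(no output)
```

View pics/d3.png

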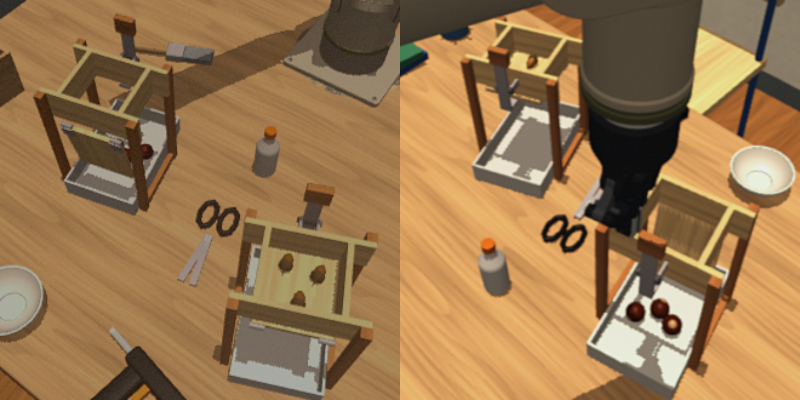

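The three conkers are in the tray at (635,312), (660,308) and (672,324). The acorn box is still shut at (300,275), and the arm is clear of everything.

```bash
python3 -c "
from workcell import manip
print(manip.hand_in())"
```

```text
the job is handed in; nothing more can be done
None
```

I released the conker box's latch and all three conkers dropped into its tray; the acorn box stayed shut, the tray looks unmoved, and I handed the job in at about 6 s on the robot's clock.

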